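# Screw the gas elbow home, barb to the chamber inlet

### The job

Pick up the brass elbow and screw it clockwise into the threaded port on top of the clamped gas block: find the start of the thread by feel, turn until the collar squeezes the rubber seal and the resistance rises, and stop with its hose barb pointing straight at the barb of the chamber inlet. Let go of it there. Never force it, and leave the straight fitting beside it where it stands.

Things in the scene. Friction and masses are not known exactly. Their poses are not given: they have to be found in the camera images.
- elbow_body (a point): Brass elbow, loose, standing upright on its spigot. Point: in its square wrench body (30 x 30 mm, 24 to 66 mm above the foot), on the spigot axis, 48 mm above the foot; grip the two flats left and right of the barb. x axis along the barb, z up. Under the wrench part a collar 42 mm across, 4 mm thick, then a spigot 22 mm across, 20 mm long. 0.19 to 0.30 kg.
- elbow_collar (a point): Centre of the underside of the elbow's collar, on the spigot axis, 20 mm above its foot. Below it the spigot carries two round thread lugs 5 mm thick, one to each side (along the elbow's y), reaching 16.7 mm from the axis, lowest line 8.7 mm above the foot. The spigot's last 5 mm taper to 17 mm as a lead-in.
- elbow_barb (a point): Open tip of the elbow's hose barb, 62 mm out along the elbow's x axis from the spigot axis, 50 mm above the foot; barb 18 mm across.
- elbow: The same elbow; this origin is the centre of its foot, on the spigot axis, x along the barb, z up.
- gasblock: Fixed: aluminium gas block 64 mm square, 50 mm high, clamped on a plate together with the inlet bracket. Origin on the port axis at table height, z up, x axis pointing from the port to the inlet. Tallest part: the bracket, 102 mm high, 115 mm out along x.
- port (a point): Centre of the port's mouth, 50 mm up: bore 24 mm, lip with two notches, right-hand thread 10 mm per turn, 1 mm play. With the lugs on the lip (collar 11.2 mm above it) press with about 5 N (over 20 N is forcing) and turn clockwise: it drops 7 to 8 mm where the barb is 77 to 136 deg counter-clockwise (seen from above) of the inlet, hidden. The notch half a turn away is wrong.
- seal_top (a point): Top of the rubber ring seal around the port, on the port axis, 3 mm above the lip when free, springy, about 7 N per mm. Turned on from the drop the collar meets it after 20 to 60 deg; with the barb at the inlet it is squeezed 0.3 to 2.2 mm, and the thread holds it. Over 40 N between elbow and block, all contacts added up, is forcing.
- inlet (a point): Open tip of the fixed barb of the chamber inlet, on the bracket, 89 mm from the port axis along the gas block's x, 81.5 mm above the table. The elbow's barb must end facing it, some 27 mm apart.
- straight_body (a point): Straight brass fitting, loose, with the same spigot and an upright barb, 75 mm tall: a bystander. The point is half-way up.
Mind the look-alikes: they are no part of the job. Leave any purple look-alike of the elbow alone.

How it is judged:
On the way, in this order (a step that is already met when the one before it is completed fails the run):
1. the elbow, upright over the port, has dropped into the thread (z of elbow_collar in the frame of gasblock below 0.0585 m and horizontal distance between elbow_collar and port below 0.004 m and angle between elbow's own z axis and vertical below 0.12 rad), for 0.1 s.
2. its collar has come down on the seal (z of elbow_collar in the frame of gasblock below 0.0528 m and horizontal distance between elbow_collar and port below 0.004 m), for 0.1 s.
At the end, for the whole second after the job is handed in: The elbow stands upright in the port (within 4 deg), its collar pressing the seal (at most 2.8 mm above the lip), its barb pointing at the inlet within about 8 deg (8.5 mm at the tip), and at rest (z of elbow_collar in the frame of gasblock below 0.0528 m and horizontal distance between elbow_collar and port below 0.003 m and angle between elbow's own z axis and vertical below 0.07 rad and x of elbow_barb in the frame of gasblock above 0.05 m and y of elbow_barb in the frame of gasblock between -0.0085 and 0.0085 m and linear speed of elbow below 0.01 m/s); the robot touches nothing.
It fails at once if the elbow is pressed on the port with more than 20 N before it has dropped into the thread (contact force between elbow and gasblock above 20 N and z of elbow_collar in the frame of gasblock above 0.0585 m).
It fails at once if the elbow is forced: more than 40 N between it and the gas block (contact force between elbow and gasblock above 40 N).
It fails at once if the straight fitting is moved by more than 30 mm (distance of straight_body from where it was at the start of the episode above 0.03 m).
It also fails if it takes over 64 s, if anything falls off the work surface, if the arm or the gripper's body presses on something with over 40 N, if the wrist force passes 120 N, or if a joint passes its speed limit or range.

### The arm

A 7-joint arm with a two-finger parallel gripper is mounted at the origin on the work surface. World frame = base frame: x ahead of the robot, y to its left, z up, the work surface at z = 0. Lengths are in m, angles in rad, forces in N, time in s.
With the tool pointing down it reaches from about 0.425 to 0.875 m from the base axis. Payload 4.7 kg.
Tool frame: the origin (TCP) lies midway between the tips of the shut fingers; the grasp point (between the pads) lies 19 mm behind it; x points along the fingers, y is the direction in which the jaws open and shut, and the axes are right-handed (so a half turn about x gives the same grasp; the last joint's range is limited). The gripper opens to 87 mm and grips with 3 to 60 N. Pads are 19 mm wide; open, the fingers measure 117 mm over their backs; the gripper's body (75 mm by 190 mm) begins 51 mm behind the grasp point.
Start: joints at [1.354, 0.321, -0.07, 1.45, 0.023, 1.371, -0.057], TCP at [0.149, -0.633, 0.198] pointing down, gripper open.
Joint ranges: [-2.86, 2.86], [-0.3, 2.09], [-1.38, 1.24], [0.06, 2.45], [-1.56, 4.7], [0.09, 2.05], [-2.69, 2.69]. Speed limits (rad/s): [2.57, 2.57, 3.14, 3.14, 3.14, 3.14, 3.14].

### API

Orientations are given as a rotation vector (axis times angle).
In Python, from bench import ctrl gives the robot as it stands. The module is installed in compiled form; this text tells all that it offers.
- The arm moves only by the tool servo_tool, never from a script. Its arguments are lists of equal length, an entry for each row: "dp": the shift along the tool's x, y, z in units of 25 mm (1.0 is 25 mm), a list of three; "yaw": the turn about the tool's x in units of 6 degrees (1.0 is 6 degrees). A call has exactly 5 rows; each row shifts and turns the commanded pose from where the row before left it, along the tool's axes as they then stand; what a row does not reach is not made up. A row lasts 1/10 s, in which the tool goes at most 50 mm and 8.59 degrees, less where a joint would pass 70% of its speed; a pose out of reach is approached as far as the arm can. A call is refused whole if a number of a shift passes 1 or a number of a turn 1, either way. A call with a gripper value outside its range is refused whole. "fingers" is the opening, from 0 (shut) to 1 (fully open), set as the call begins (left out, the last holds). The fingers move at their own pace and stop on an object; "grip_force" is the grip in N (left out, the last holds). Time passes only in rows, so rows that do not move let the fingers close, or fill a call up. It gives the time, the measured TCP pose, the force and the opening at its end, in the units of the state.
- ctrl.get_state(): the state, without advancing time (a new reading comes with each control period).
- ctrl.get_image(name): name is "scene" or "top" or "wrist"; returns (picture, depth): 400x640x3 uint8, red, green, blue; 400x640 float32, m along the optical axis (not along the pixel's ray), 0 where there is no reading.
- ctrl.camera_info(name): a dict with "fx", "fy", "cx", "cy" (pixels), "extrinsics" (4x4, takes a point from world to camera coordinates); the wrist camera has in their place "hand_eye" (4x4, takes a point from camera to tool coordinates, whose origin is the TCP and whose axes are the tool frame's). Camera axes: x right, y down, z forward; pixel columns grow to the right and rows downward; lengths in m; the calibration is good to about 2 mm. The wrist camera is an equidistant fisheye: a pixel r from the principal point sees the ray r / f radians off the axis. A picture is of the moment at which its call begins: read the wrist's pose just before it. camera_info takes no time and is no camera call.
- ctrl.close_job(): hands the job in, once; it reports no verdict.
Trained networks look in the newest picture that a camera, given by its name, has taken for a name from the list of things; names that differ only in an ending like _2 or _b are one class to them, and where a whole thing is asked for, a point or a joint stands for the part that bears it (a point fixed in the world has none). Each returns a list of dicts, best first, with "score" (0 to 1); they miss things now and then, are a little off and sometimes report something else, mostly with a low value. They report only what shows in the picture. A call takes as long as a camera call. They do not tell look-alikes from the thing itself.
- ctrl.search_frame(camera, label): "extent" ([left, top, right, bottom] in pixels, round what is visible of it).
- ctrl.cut_out(camera, label): "region" (400x640 bool, what is visible of it) and "extent" ([left, top, right, bottom] in pixels, round what is visible of it).
The state is a dict: "time": time; "joint_positions": joint angles; "qd": joint speeds; "joint_torque": joint torques, N m; "position": TCP position; "tool_rot": TCP orientation; "ft_force": force on the tool from outside, world axes, zero at the start; "torque": the same for the moment, N m; "grip_width": opening from 0.0 (shut) to 1.0 (fully open).
Only numpy, scipy, OpenCV 4.12 (cv2) and the standard library are available. Lean on these libraries where they do the work, as an engineer would, in place of code of your own. Each camera call takes 0.05 s, during which the arm holds its last target.

## Working session

There is one attempt and no reset: what is moved stays moved. The work goes in short steps, Python scripts to look and compute and a tool call to move; the robot and the scene stay as the last step left them, time stands still between calls to the robot, and variables do not carry over. Pictures are saved under pics/ and viewed, and the job is handed in when it is done.

Besides the shell and the picture viewer there is one more tool, called after ">>>" as a command line: name --pt "numbers of a row" for each row, then --argument value for the rest. servo_tool: Moves the arm, as the interface text tells. Its arguments: {"type":"object","properties":{"dp":{"type":"array","items":{"type":"array","items":{"type":"number"}}},"yaw":{"type":"array","items":{"type":"number"}},"fingers":{"type":"number"},"grip_force":{"type":"number"}},"required":["dp","yaw"]}

```bash
mkdir -p pics; ls; cat > h.py <<'E'
import numpy as np, cv2
from bench import ctrl
from scipy.spatial.transform import Rotation as R
def save(name,im): cv2.imwrite('pics/'+name,im[:,:,::-1])
def unproj(cam,u,v,d):
    c=ctrl.camera_info(cam); E=np.array(c['extrinsics'])
    p=np.stack([(u-c['cx'])/c['fx']*d,(v-c['cy'])/c['fy']*d,d],-1)
    return (p-E[:3,3])@E[:3,:3]
def proj(cam,P):
    c=ctrl.camera_info(cam); E=np.array(c['extrinsics'])
    p=np.asarray(P)@E[:3,:3].T+E[:3,3]
    return np.stack([c['fx']*p[...,0]/p[...,2]+c['cx'],c['fy']*p[...,1]/p[...,2]+c['cy']],-1)
E
python3 - <<'E'
from h import *
s=ctrl.get_state(); print(s)
for c in ['top','scene']:
    im,d=ctrl.get_image(c); save(c+'0.png',im); np.savez(c+'0.npz',im=im,d=d)
    print(c,ctrl.camera_info(c))
    for l in ['elbow','gasblock','straight_body']:
        for r in ctrl.cut_out(c,l): 
            m=r['region']; print(l,r['score'],r['extent'],m.sum())
print(ctrl.camera_info('wrist'),ctrl.get_state()['time'])
E
```

```text
pics
{'time': 0.0, 'joint_positions': array([ 1.35410291,  0.32182547, -0.07009851,  1.4516544 ,  0.02260076,
        1.37083019, -0.05691227]), 'qd': array([ 1.45193747e-04, -1.31540659e-03,  9.66300794e-05,  7.59977798e-04,
       -1.06058427e-03, -2.04417480e-03, -3.84233329e-04]), 'joint_torque': array([ 3.74094925e-04, -4.91282523e+01, -4.03197370e-01, -3.12528276e+01,
       -6.37278683e-02,  4.34586941e-02,  1.87533419e-04]), 'position': array([ 0.14850569, -0.63218658,  0.19687043]), 'tool_rot': array([ 2.09961731,  0.2454545 , -2.10028753]), 'ft_force': array([ 0.24720432, -1.09563281,  0.49718918]), 'torque': array([ 0.05059839, -0.02872411,  0.04313968]), 'grip_width': 0.9978750043440514}
top {'fx': 374.6714770190951, 'fy': 374.6714770190951, 'cx': 315.0715947871347, 'cy': 199.8862068097324, 'extrinsics': array([[ 0.01147339, -0.99992193,  0.00494943,  0.06676556],
       [-0.97240667, -0.01231082, -0.23296719,  0.52214091],
       [ 0.23300994, -0.00213993, -0.972472  ,  0.64340789],
       [ 0.        ,  0.        ,  0.        ,  1.        ]])}
elbow 0.82 [253.3, 273.8, 
[... 526 characters left out ...]
 ]])}
elbow 0.89 [357.5, 147.2, 376.7, 181.0] 435
elbow 0.81 [400.6, 168.8, 438.0, 191.3] 478
elbow 0.81 [313.3, 138.0, 336.1, 159.6] 377
gasblock 0.71 [233.4, 209.5, 327.0, 290.7] 3691
straight_body 0.79 [393.6, 201.5, 409.7, 226.5] 297
{'fx': 309.70691628693146, 'fy': 309.70691628693146, 'cx': 319.94495935854803, 'cy': 198.98253103588664, 'hand_eye': array([[ 2.66438078e-05, -2.46186340e-01,  9.69222516e-01,
        -1.87123157e-01],
       [ 9.99999998e-01,  5.78022054e-05, -1.28078890e-05,
        -7.93318135e-04],
       [-5.28700716e-05,  9.69222515e-01,  2.46186341e-01,
        -6.79539785e-02],
       [ 0.00000000e+00,  0.00000000e+00,  0.00000000e+00,
         1.00000000e+00]])} 0.4
```

View pics/top0.png

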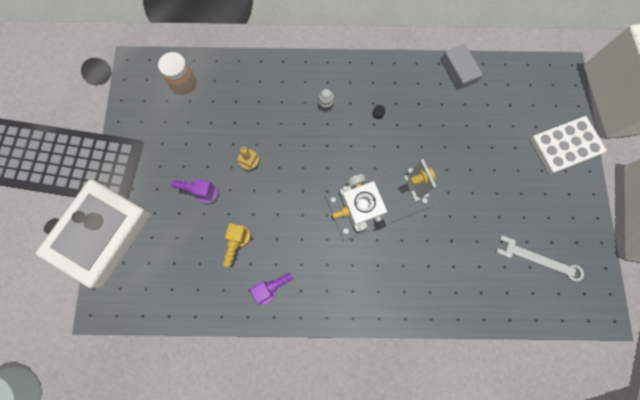

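View pics/scene0.png

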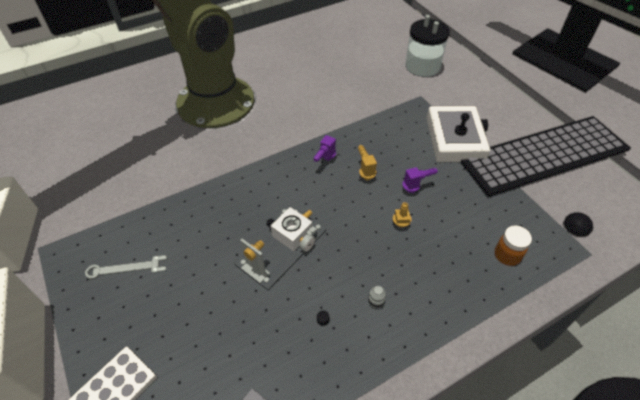

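The brass elbow is at top (235,242) / scene (368,165). The purple look-alikes are at top (203,190) and (270,288). The straight fitting is at top (247,158), and the gas block at (365,203) with its inlet at (425,176). Next I measure and confirm with a crop.

```bash
python3 - <<'E'
from h import *
T=np.load('top0.npz');S=np.load('scene0.npz')
def crop(im,b,k): 
    x0,y0,x1,y1=b; return cv2.resize(im[y0:y1,x0:x1],None,fx=k,fy=k,interpolation=cv2.INTER_CUBIC)
a=crop(T['im'],(210,215,265,270),6); b=crop(T['im'],(320,150,445,245),3)
c=crop(S['im'],(340,135,395,190),6)
H=max(a.shape[0],b.shape[0]); 
L=[cv2.copyMakeBorder(q,0,H-q.shape[0],0,0,cv2.BORDER_CONSTANT) for q in (a,b)]
save('crop1.png',np.hstack(L)); save('crop2.png',c)
def pts(cam,D,b):
    v,u=np.mgrid[b[1]:b[3],b[0]:b[2]]; d=D['d'][b[1]:b[3],b[0]:b[2]]; return unproj(cam,u,v,d),D['im'][b[1]:b[3],b[0]:b[2]].astype(int)
for cam,D,b in (('top',T,(210,215,265,275)),('scene',S,(345,140,390,190))):
    P,C=pts(cam,D,b); P=P.reshape(-1,3);C=C.reshape(-1,3)
    m=(C[:,0]>C[:,2]*1.7)&(C[:,0]>110)&(P[:,2]>.005)
    Q=P[m]; print(cam,m.sum(),Q.min(0),Q.max(0))
    top=Q[Q[:,2]>.060]; print('top face',len(top),top.mean(0),(top.min(0)+top.max(0))/2, np.ptp(top,axis=0))
    if len(top)>3: print(cv2.minAreaRect((top[:,:2]*1000).astype(np.float32)))
    bb=Q[(Q[:,2]>.035)]; 
    tip=bb
    r=cv2.fitLine((bb[:,:2]*1000).astype(np.float32),cv2.DIST_L2,0,.1,.1).ravel(); print('line',r, np.degrees(np.arctan2(r[1],r[0])))
P,C=pts('top',T,(320,150,445,245))
P=P.reshape(-1,3);C=C.reshape(-1,3)
w=(C.min(1)>170)&(abs(P[:,2]-.05)<.008); Q=P[w]; print('block',w.sum(),Q.mean(0),cv2.minAreaRect((Q[:,:2]*1000).astype(np.float32)))
o=(C[:,0]>C[:,2]*1.7)&(C[:,0]>110); Q=P[o]; print(Q[Q[:,2]>.06].mean(0), Q[(Q[:,2]>.06)][::6].round(3))
E
```

```text
top 601 [0.35704685 0.07456518 0.02051506] [0.4740149  0.23778455 0.74700741]
top face 273 [0.45542548 0.21745696 0.07505895] [0.41508225 0.15592835 0.40353819] [0.1160708  0.16272635 0.68693843]
((404.7422180175781, 161.51165771484375), (194.017822265625, 41.17323684692383), 49.2713737487793)
line [ 9.9988765e-01 -1.4991316e-02  4.4181891e+02  2.2053192e+02] -0.85897124
scene 259 [0.38556979 0.19941123 0.00511943] [0.47792868 0.26909278 0.07096678]
top face 128 [0.45656584 0.2207115  0.06542896] [0.44415678 0.22023207 0.06548825] [0.05967402 0.03106058 0.01095707]
((444.3079528808594, 226.48681640625), (30.328262329101562, 59.18071746826172), 69.14802551269531)
line [ 9.7291559e-01 -2.3116060e-01  4.4397742e+02  2.2330850e+02] -13.36541
block 961 [ 0.52484971 -0.02103781  0.04904946] ((533.16455078125, -18.001075744628906), (87.63177490234375, 64.51958465576172), 21.808584213256836)
[ 0.55745116 -0.11889902  0.09925464] [[ 0.577 -0.136  0.09 ]
 [ 0.572 -0.136  0.094]
 [ 0.571 -0.124  0.092]
 [ 0.572 -0.121  0.083]
 [ 0.568 -0.14   0.095]
 [ 0.567 -0.124  0.093]
 [ 0.568 -0.118  0.082]
 [ 0.564 -0.125  0.095]
 [ 0.565 -0.114  0.086]
 [ 0.564 -0.124  0.091]
 [ 0.564 -0.144  0.092]
 [ 0.562 -0.116  0.088]
 [ 0.562 -0.126  0.091]
 [ 0.561 -0.105  0.085]
 [ 0.561 -0.116  0.088]
 [ 0.56  -0.126  0.089]
 [ 0.56  -0.104  0.085]
 [ 0.559 -0.113  0.089]
 [ 0.558 -0.124  0.09 ]
 [ 0.559 -0.104  0.081]
 [ 0.556 -0.113  0.089]
 [ 0.557 -0.125  0.086]
 [ 0.558 -0.107  0.077]
 [ 0.555 -0.116  0.086]
 [ 0.556 -0.127  0.086]
 [ 0.553 -0.106  0.087]
 [ 0.554 -0.118  0.086]
 [ 0.554 -0.129  0.086]
 [ 0.551 -0.11   0.087]
 [ 0.555 -0.128  0.074]
 [ 0.55  -0.11   0.085]]
```

```bash
ls pics
```

```text
crop1.png
crop2.png
scene0.png
top0.png
```

View pics/crop1.png

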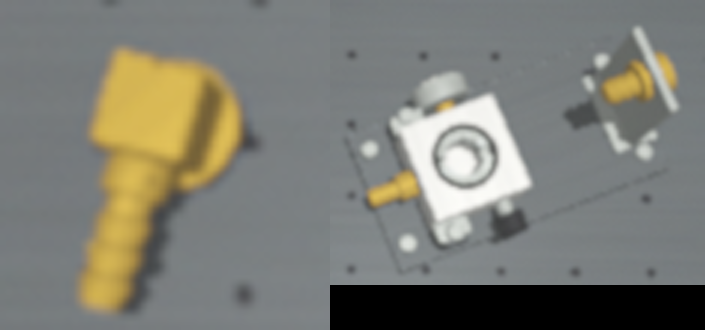

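View pics/crop2.png

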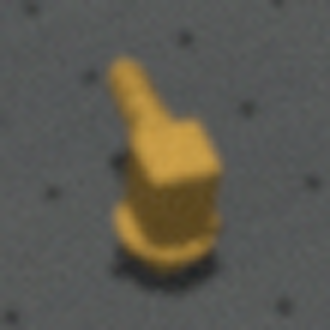

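```bash
cat >> h.py <<'E'
def ray(cam,u,v,z):
    c=ctrl.camera_info(cam); E=np.array(c['extrinsics'])
    d=np.array([(u-c['cx'])/c['fx'],(v-c['cy'])/c['fy'],1])@E[:3,:3]; o=-E[:3,3]@E[:3,:3]
    return o+d*(z-o[2])/d[2]
# wrist fisheye
def wcam(s):
    Rt=R.from_rotvec(s['tool_rot']).as_matrix(); H=np.array(ctrl.camera_info('wrist')['hand_eye'])
    return Rt@H[:3,:3], Rt@H[:3,3]+s['position']
def wray(s,u,v,z):
    c=ctrl.camera_info('wrist'); A,o=wcam(s)
    x,y=u-c['cx'],v-c['cy']; r=np.hypot(x,y); th=r/c['fx']
    d=A@np.array([np.sin(th)*x/max(r,1e-9),np.sin(th)*y/max(r,1e-9),np.cos(th)])
    return o+d*(z-o[2])/d[2]
def wproj(s,P):
    c=ctrl.camera_info('wrist'); A,o=wcam(s)
    p=(np.asarray(P)-o)@A; r=np.hypot(p[...,0],p[...,1]); th=np.arctan2(r,p[...,2])
    k=c['fx']*th/np.maximum(r,1e-9)
    return np.stack([c['cx']+k*p[...,0],c['cy']+k*p[...,1]],-1)
E
python3 - <<'E'
from h import *
e=ray('top',234.9,232.3,.066); tip=ray('top',210+105/6,215+293/6,.05)
print('elbow',e,'tip',tip,np.degrees(np.arctan2(*(tip-e)[:2][::-1])),np.hypot(*(tip-e)[:2]))
p=ray('top',320+(464-330)/3,150+157/3,.052); print('port',p)
pin=ray('top',413,181.2,.0815); print('inlet',pin,np.degrees(np.arctan2(*(pin-p)[:2][::-1])),np.hypot(*(pin-p)[:2]))
st=ray('top',247.5,155,.0375);print('straight',st)
for n,(u,v) in dict(p1=(203,190),p2=(265,292)).items(): print(n,ray('top',u,v,.06))
s=ctrl.get_state(); print(R.from_rotvec(s['tool_rot']).as_matrix().round(3))
E
```

```text
elbow [0.45740007 0.21900409 0.066     ] tip [0.40131526 0.23239383 0.05      ] 166.57248879127053 0.05766100132223389
port [ 0.51997584 -0.02153063  0.052     ]
inlet [ 0.55436756 -0.10775448  0.0815    ] -68.25464662781442 0.09282963900418933
straight [0.61777721 0.20939661 0.0375    ]
p1 [0.53822916 0.28559354 0.06      ]
p2 [0.35198524 0.16021655 0.06      ]
[[-0.     0.229 -0.973]
 [ 0.    -0.973 -0.229]
 [-1.    -0.     0.   ]]
```

```bash
cat > plan.py <<'E'
import sys; from h import *
# plan(list of (world target xyz, heading of tool y deg), nrows each)
def tooly():
    M=R.from_rotvec(ctrl.get_state()['tool_rot']).as_matrix(); return np.degrees(np.arctan2(M[1,1],M[0,1]))
def plan(wps):
    s=ctrl.get_state(); M=R.from_rotvec(s['tool_rot']).as_matrix(); p=np.array(s['position']); 
    h=np.degrees(np.arctan2(M[1,1],M[0,1])); rows=[]
    for (t,hd,n) in wps:
        t=np.array(t); a0,r0=np.arctan2(p[1],p[0]),np.hypot(p[0],p[1]); a1,r1=np.arctan2(t[1],t[0]),np.hypot(t[0],t[1]); z0=p[2]; h0=h
        for k in range(1,n+1):
            f=k/n; a=a0+(a1-a0)*f; r=r0+(r1-r0)*f
            q=np.array([r*np.cos(a),r*np.sin(a),z0+(t[2]-z0)*f])
            dp=(M.T@(q-p)/.025).round(2); yw=round((-(h0+(hd-h0)*f)+h)/6,2)
            rows.append((dp.tolist(),yw)); p=p+M@dp*.025; M=M@R.from_euler('x',yw*6,degrees=True).as_matrix(); h-=yw*6
    for i in range(0,len(rows),5):
        print('dp',[r[0] for r in rows[i:i+5]],'yaw',[r[1] for r in rows[i:i+5]])
    print('end',p,h)
E
python3 -c "
from plan import *
plan([([.54,-.09,.2],0,25),([.457,.219,.19],76.5,15)])"
```

```text
dp [[-0.0, -0.19, -1.21], [-0.01, -0.19, -1.21], [-0.0, -0.17, -1.2], [-0.0, -0.17, -1.2], [-0.01, -0.16, -1.18]] yaw [np.float64(-0.51), np.float64(-0.51), np.float64(-0.52), np.float64(-0.51), np.float64(-0.51)]
dp [[-0.0, -0.15, -1.18], [-0.0, -0.15, -1.18], [-0.01, -0.14, -1.17], [-0.0, -0.13, -1.16], [-0.0, -0.12, -1.15]] yaw [np.float64(-0.51), np.float64(-0.51), np.float64(-0.51), np.float64(-0.52), np.float64(-0.51)]
dp [[-0.01, -0.11, -1.15], [-0.0, -0.11, -1.14], [-0.0, -0.1, -1.13], [-0.01, -0.1, -1.12], [-0.0, -0.08, -1.12]] yaw [np.float64(-0.51), np.float64(-0.51), np.float64(-0.51), np.float64(-0.52), np.float64(-0.51)]
dp [[-0.01, -0.08, -1.11], [0.0, -0.08, -1.11], [-0.0, -0.06, -1.1], [-0.01, -0.07, -1.09], [0.0, -0.05, -1.08]] yaw [np.float64(-0.51), np.float64(-0.51), np.float64(-0.51), np.float64(-0.51), np.float64(-0.52)]
dp [[-0.0, -0.05, -1.07], [-0.0, -0.04, -1.07], [-0.01, -0.03, -1.06], [-0.0, -0.03, -1.06], [-0.0, -0.03, -1.04]] yaw [np.float64(-0.51), np.float64(-0.51), np.float64(-0.51), np.float64(-0.51), np.float64(-0.52)]
dp [[0.03, 0.02, -0.9], [0.02, 0.07, -0.89], [0.03, 0.1, -0.88], [0.03, 0.15, -0.87], [0.02, 0.19, -0.86]] yaw [np.float64(-0.85), np.float64(-0.85), np.float64(-0.85), np.float64(-0.85), np.float64(-0.85)]
dp [[0.03, 0.22, -0.85], [0.03, 0.27, -0.83], [0.02, 0.3, -0.81], [0.03, 0.34, -0.79], [0.03, 0.38, -0.78]] yaw [np.float64(-0.85), np.float64(-0.85), np.float64(-0.85), np.float64(-0.85), np.float64(-0.85)]
dp [[0.02, 0.41, -0.74], [0.03, 0.44, -0.73], [0.02, 0.47, -0.7], [0.03, 0.51, -0.67], [0.03, 0.53, -0.65]] yaw [np.float64(-0.85), np.float64(-0.85), np.float64(-0.85), np.float64(-0.85), np.float64(-0.85)]
end [0.4569291  0.21899606 0.18995159] 76.5247779413085
```

>>> servo_tool --pt "0 -0.15 -1" --pt "0 -0.15 -1" --pt "0 -0.15 -1" --pt "0 -0.15 -1" --pt "0 -0.15 -1" --yaw '[-0.5,-0.5,-0.5,-0.5,-0.5]'

```text
time: 0.9
position: [0.2631, -0.5723, 0.1981]
tool_rot: [1.942, 0.495, -1.942]
ft_force: [0.7, -0.2, -0.1]
grip_width: 0.998
```

>>> servo_tool --pt "0 -0.12 -1" --pt "0 -0.12 -1" --pt "0 -0.12 -1" --pt "0 -0.12 -1" --pt "0 -0.12 -1" --yaw '[-0.5,-0.5,-0.5,-0.5,-0.5]'

```text
time: 1.4
position: [0.3563, -0.49, 0.198]
tool_rot: [1.777, 0.709, -1.777]
ft_force: [-0.6, 0.1, -0.8]
grip_width: 1.003
```

>>> servo_tool --pt "0 -0.1 -1" --pt "0 -0.1 -1" --pt "0 -0.1 -1" --pt "0 -0.1 -1" --pt "0 -0.1 -1" --yaw '[-0.5,-0.5,-0.5,-0.5,-0.5]'

```text
time: 1.9
position: [0.4278, -0.3872, 0.198]
tool_rot: [1.602, 0.896, -1.602]
ft_force: [-0.3, -0.2, -0.2]
grip_width: 0.998
```

>>> servo_tool --pt "0 -0.07 -1" --pt "0 -0.07 -1" --pt "0 -0.07 -1" --pt "0 -0.07 -1" --pt "0 -0.07 -1" --yaw '[-0.5,-0.5,-0.5,-0.5,-0.5]'

```text
time: 2.4
position: [0.4737, -0.271, 0.1979]
tool_rot: [1.418, 1.059, -1.418]
ft_force: [-0.1, 0.6, 0.4]
grip_width: 0.999
```

>>> servo_tool --pt "0 -0.03 -1" --pt "0 -0.03 -1" --pt "0 -0.03 -1" --pt "0 -0.03 -1" --pt "0 -0.03 -1" --yaw '[-0.5,-0.5,-0.5,-0.5,-0.5]'

```text
time: 2.9
position: [0.4929, -0.1478, 0.1979]
tool_rot: [1.229, 1.196, -1.229]
ft_force: [0.2, 0.0, -0.4]
grip_width: 1.004
```

```bash
python3 - <<'E'
from plan import *
s=ctrl.get_state(); print(s['time'],s['position'],tooly(),s['joint_positions'])
im,d=ctrl.get_image('wrist'); save('w1.png',im); np.savez('w1.npz',im=im,d=d,pos=s['position'],rot=s['tool_rot'])
plan([([.457,.219,.18],76.5,18)])
E
```

```text
2.9 [ 0.49292759 -0.14776114  0.19793886] -1.5225764309928036 [ 0.81316206  0.06279426 -0.5927157   1.76449359  0.03625583  1.32513563
  0.18596568]
dp [[0.04, 0.18, -0.81], [0.04, 0.22, -0.8], [0.05, 0.24, -0.79], [0.04, 0.26, -0.79], [0.04, 0.3, -0.77]] yaw [np.float64(-0.72), np.float64(-0.72), np.float64(-0.71), np.float64(-0.72), np.float64(-0.72)]
dp [[0.04, 0.32, -0.77], [0.05, 0.34, -0.75], [0.04, 0.37, -0.73], [0.04, 0.4, -0.73], [0.04, 0.42, -0.7]] yaw [np.float64(-0.72), np.float64(-0.72), np.float64(-0.72), np.float64(-0.71), np.float64(-0.72)]
dp [[0.05, 0.45, -0.7], [0.04, 0.47, -0.67], [0.04, 0.49, -0.66], [0.04, 0.51, -0.65], [0.05, 0.54, -0.62]] yaw [np.float64(-0.72), np.float64(-0.72), np.float64(-0.72), np.float64(-0.72), np.float64(-0.71)]
dp [[0.04, 0.55, -0.6], [0.04, 0.58, -0.58], [0.04, 0.6, -0.57]] yaw [np.float64(-0.72), np.float64(-0.72), np.float64(-0.72)]
end [0.45692841 0.21909706 0.18004712] 76.50987725487852
```

View pics/w1.png

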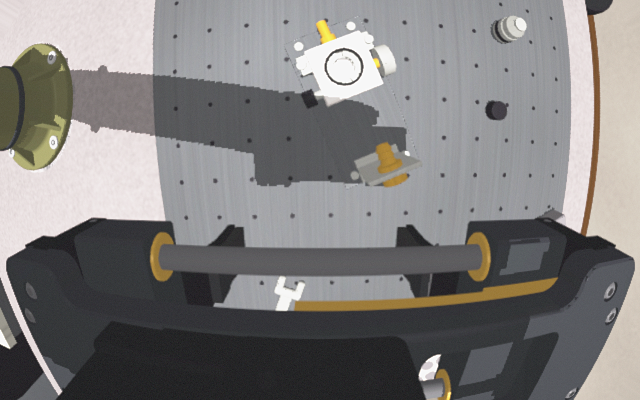

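>>> servo_tool --pt "0.04 0.18 -0.81" --pt "0.04 0.22 -0.8" --pt "0.04 0.24 -0.79" --pt "0.04 0.26 -0.79" --pt "0.04 0.3 -0.77" --yaw '[-0.72,-0.72,-0.72,-0.72,-0.72]'

```text
time: 3.45
position: [0.5107, -0.0466, 0.1929]
tool_rot: [0.947, 1.355, -0.947]
ft_force: [-0.4, -0.3, -0.1]
grip_width: 0.997
```

>>> servo_tool --pt "0.04 0.32 -0.77" --pt "0.04 0.34 -0.75" --pt "0.04 0.37 -0.73" --pt "0.04 0.4 -0.73" --pt "0.04 0.42 -0.7" --yaw '[-0.72,-0.72,-0.72,-0.72,-0.72]'

```text
time: 3.95
position: [0.5072, 0.0563, 0.1879]
tool_rot: [0.658, 1.468, -0.659]
ft_force: [0.0, -0.0, 0.6]
grip_width: 1.0
```

```bash
python3 - <<'E'
from plan import *
s=ctrl.get_state(); print(s['time'],s['position'],tooly(),s['joint_positions'])
im,d=ctrl.get_image('wrist'); save('w2.png',im); np.savez('w2.npz',im=im,d=d,pos=s['position'],rot=s['tool_rot'])
for r in ctrl.search_frame('wrist','elbow'): print(r)
z=np.load('w1.npz'); s1={'position':z['pos'],'tool_rot':z['rot']}
print('port w1',wray(s1,344,68,.053),'proj of top estimate',wproj(s1,[.520,-.0215,.052]),wproj(s1,[.5544,-.1078,.0815]))
print('elbow proj w2',wproj(s,[.457,.219,.066]))
b=z['im'][10:200,260:440]; save('w1c.png',cv2.resize(b,None,fx=3.1,fy=3.1,interpolation=cv2.INTER_CUBIC))
E
```

```text
3.95 [0.5072439  0.05628865 0.18788227] 41.68095650841044 [ 0.61375914  0.07652439 -0.80461619  1.78266892  0.05741046  1.30630309
  0.52304939]
{'extent': [453.9, 30.6, 517.8, 77.2], 'score': 0.77}
{'extent': [261.1, 0.8, 303.0, 69.0], 'score': 0.7}
{'extent': [349.7, 0.0, 407.5, 64.6], 'score': 0.69}
port w1 [ 0.5230397 -0.0227572  0.053    ] proj of top estimate [341.0408932   67.03998683] [379.53055851 148.53702509]
elbow proj w2 [388.95250904  38.68420179]
```

View pics/w2.png

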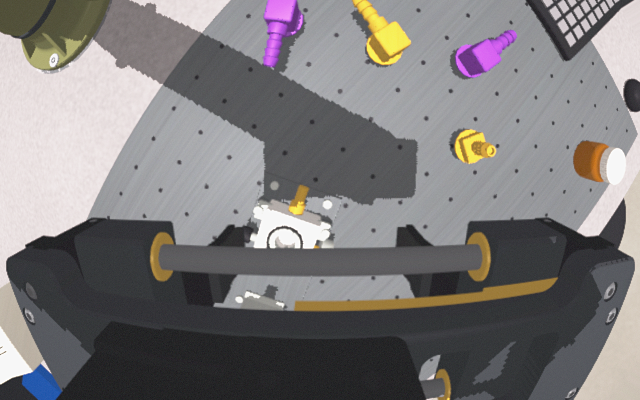

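View pics/w1c.png

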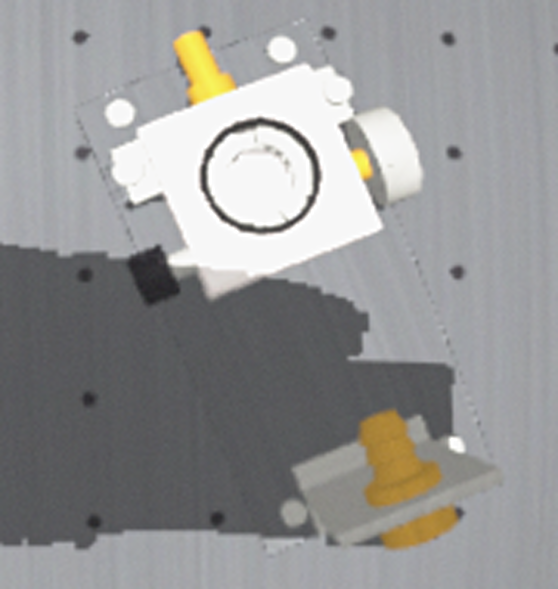

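```bash
python3 - <<'E'
from plan import *
z=np.load('w2.npz'); b=z['im'][0:80,340:430]; save('w2c.png',cv2.resize(b,None,fx=6,fy=6,interpolation=cv2.INTER_CUBIC))
b=np.load('w1.npz')['im'][20:120,290:400]; save('w1d.png',cv2.resize(b,None,fx=6,fy=6,interpolation=cv2.INTER_CUBIC))
E
```

```text
(no output)
```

View pics/w2c.png

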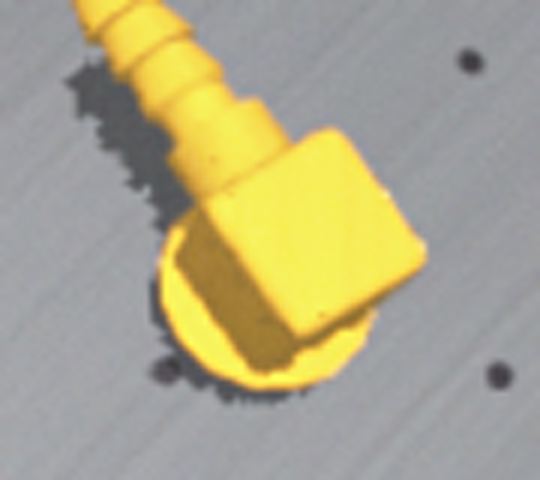

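View pics/w1d.png

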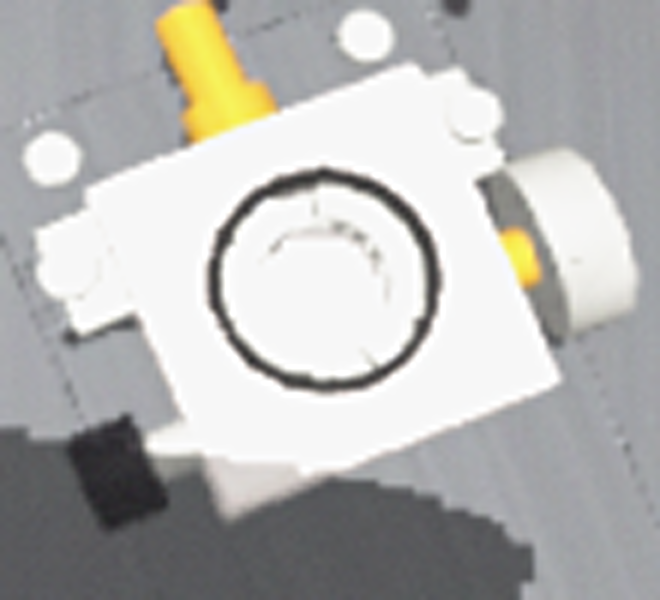

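```bash
python3 - <<'E'
from plan import *
def ld(n):
    z=np.load(n); return {'position':z['pos'],'tool_rot':z['rot']}
s1,s2=ld('w1.npz'),ld('w2.npz')
print('port',wray(s1,343.8,66.3,.053), 'mouth')
c=[wray(s2,340+(x-2.5)/6,(y-2.5)/6,.066)[:2] for x,y in ((205,205),(330,128),(428,258),(300,340))]
c=np.array(c); print('elbow corners',c.round(4),c.mean(0)); 
for a,b in((2,1),(3,0),(3,2),(0,1)): d=c[b]-c[a]; print(np.degrees(np.arctan2(d[1],d[0])),np.hypot(*d))
i=[wray(s1,260+(382-1)/3.1,10+(420-1)/3.1,.0815)]; print('inlet',i)
# block edge orientation
k=[wray(s1,290+(x-2.5)/6,20+(y-2.5)/6,.05)[:2] for x,y in ((412,65),(558,380),(88,190))]
for a,b in((0,1),(2,0)): d=k[b]-k[a]; print('edge',np.degrees(np.arctan2(d[1],d[0])),np.hypot(*d))
plan([([.458,.220,.14],76.5,12)])
E
```

```text
port [ 0.52288184 -0.02087294  0.053     ] mouth
elbow corners [[0.4425 0.2119]
 [0.4483 0.2384]
 [0.4757 0.2327]
 [0.4698 0.2051]] [0.45909055 0.22203914]
168.27523882612394 0.02803200939671553
166.1350729955104 0.028080456320989395
77.8604997626578 0.028243928437791943
77.78370758742358 0.02719554552107959
inlet [array([ 0.55782891, -0.10444065,  0.0815    ])]
edge -67.48949657978032 0.06435254873948366
edge 21.718468705711967 0.06333642409310612
dp [[0.16, 0.31, -0.47], [0.16, 0.33, -0.46], [0.16, 0.33, -0.46], [0.16, 0.34, -0.44], [0.16, 0.36, -0.44]] yaw [np.float64(-0.48), np.float64(-0.48), np.float64(-0.48), np.float64(-0.49), np.float64(-0.48)]
dp [[0.16, 0.36, -0.43], [0.16, 0.38, -0.42], [0.16, 0.38, -0.42], [0.17, 0.39, -0.4], [0.16, 0.4, -0.4]] yaw [np.float64(-0.48), np.float64(-0.48), np.float64(-0.48), np.float64(-0.48), np.float64(-0.48)]
dp [[0.16, 0.41, -0.38], [0.16, 0.42, -0.38]] yaw [np.float64(-0.49), np.float64(-0.48)]
end [0.45797107 0.22000417 0.13991529] 76.51370955899834
```

>>> servo_tool --pt "0.25 0.31 -0.47" --pt "0.25 0.33 -0.46" --pt "0.25 0.33 -0.46" --pt "0.25 0.34 -0.44" --pt "0.25 0.36 -0.44" --yaw '[-0.49,-0.49,-0.49,-0.49,-0.49]'

```text
time: 4.55
position: [0.4937, 0.1252, 0.1559]
tool_rot: [0.46, 1.522, -0.46]
ft_force: [-0.2, 0.4, 0.2]
grip_width: 0.997
```

>>> servo_tool --pt "0.25 0.36 -0.43" --pt "0.25 0.38 -0.42" --pt "0.25 0.38 -0.42" --pt "0.25 0.39 -0.4" --pt "0.25 0.4 -0.4" --yaw '[-0.49,-0.49,-0.49,-0.49,-0.49]'

```text
time: 5.05
position: [0.4705, 0.1915, 0.1249]
tool_rot: [0.259, 1.555, -0.259]
ft_force: [0.6, -0.9, 0.5]
grip_width: 0.998
```

```bash
python3 - <<'E'
from plan import *
s=ctrl.get_state(); print(s['time'],s['position'],tooly(),s['joint_positions'])
plan([([.458,.2205,.10],77.3,3),([.458,.2205,.031],77.3,7)])
E
```

```text
5.05 [0.47053172 0.19153167 0.12488698] 71.06871458205077 [ 0.45217882  0.15630062 -0.9520653   1.86662976  0.13720878  1.18712162
  0.69466068]
dp [[0.33, 0.32, -0.28], [0.33, 0.32, -0.27], [0.34, 0.32, -0.27], [0.39, 0.0, 0.0], [0.4, 0.0, 0.0]] yaw [np.float64(-0.35), np.float64(-0.34), np.float64(-0.35), np.float64(0.0), np.float64(0.0)]
dp [[0.39, 0.0, 0.0], [0.39, 0.0, 0.0], [0.4, 0.0, 0.0], [0.39, 0.0, 0.0], [0.4, 0.0, 0.0]] yaw [np.float64(0.0), np.float64(0.0), np.float64(0.0), np.float64(0.0), np.float64(0.0)]
end [0.45787735 0.22043692 0.03088608] 77.30871458205077
```

>>> servo_tool --pt "0.33 0.32 -0.28" --pt "0.33 0.32 -0.27" --pt "0.34 0.32 -0.27" --pt "0.4 0 0" --pt "0.4 0 0" --yaw '[-0.35,-0.35,-0.35,0,0]'

```text
time: 5.55
position: [0.4584, 0.2192, 0.0795]
tool_rot: [0.176, 1.564, -0.177]
ft_force: [-0.1, -0.4, 0.6]
grip_width: 1.001
```

>>> servo_tool --pt "0.4 0 0" --pt "0.4 0 0" --pt "0.4 0 0" --pt "0.4 0 0" --pt "0.35 0 0" --yaw '[0,0,0,0,0]'

```text
time: 6.05
position: [0.4583, 0.2192, 0.0307]
tool_rot: [0.176, 1.564, -0.177]
ft_force: [-0.5, -0.7, 0.6]
grip_width: 1.001
```

```bash
python3 - <<'E'
from plan import *
s=ctrl.get_state(); print(s['time'],s['position'],tooly(),s['ft_force'])
im,d=ctrl.get_image('wrist'); save('w3.png',im)
E
```

```text
6.05 [0.45834971 0.21923322 0.03072235] 77.11152941977858 [-0.45102955 -0.70575916  0.63988686]
```

View pics/w3.png

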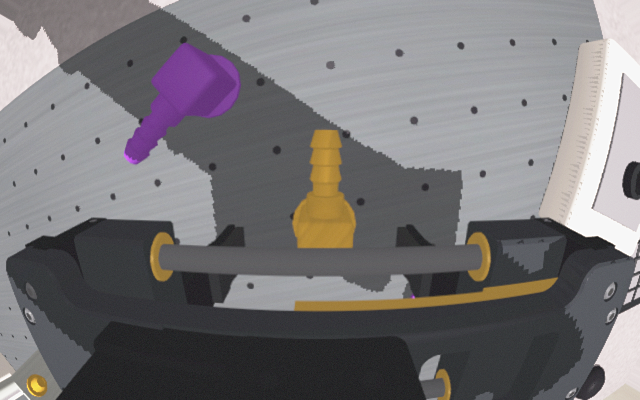

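```bash
python3 - <<'E'
from plan import *
s=ctrl.get_state(); 
for z in (.05,.059): print(z,wray(s,326,130,z), [(R.from_rotvec(s['tool_rot']).inv().apply(wray(s,326,130,z)-s['position'])*1000).round(1)])
E
```

```text
0.05 [0.39782551 0.23694308 0.05      ] [array([-20.3,   4.4, -62.2])]
0.059 [0.39756631 0.23683052 0.059     ] [array([-29.3,   4.2, -62.4])]
```

>>> servo_tool --pt "0 0.14 0" --pt "0 0 0" --pt "0 0 0" --pt "0 0 0" --pt "0 0 0" --yaw '[0,0,0,0,0]' --fingers 0.2 --grip_force 40

```text
time: 6.6
position: [0.4594, 0.2228, 0.0319]
tool_rot: [0.176, 1.563, -0.177]
ft_force: [-0.6, -0.5, 0.4]
grip_width: 0.631
```

>>> servo_tool --pt "0 0 0" --pt "0 0 0" --pt "0 0 0" --pt "0 0 0" --pt "0 0 0" --yaw '[0,0,0,0,0]' --fingers 0.1

```text
time: 7.1
position: [0.4592, 0.2228, 0.0317]
tool_rot: [0.176, 1.564, -0.177]
ft_force: [0.3, -0.8, -0.1]
grip_width: 0.344
```

>>> servo_tool --pt "-0.2 0 0" --pt "-0.8 0 0" --pt "-1 0 0" --pt "-1 0 0" --pt "-1 0 0" --yaw '[0,0,0,0,0]' --fingers 0

```text
time: 7.6
position: [0.4587, 0.2228, 0.1325]
tool_rot: [0.176, 1.564, -0.176]
ft_force: [-0.9, 0.6, -1.7]
grip_width: 0.339
```

```bash
python3 - <<'E'
from plan import *
s=ctrl.get_state(); print(s['time'],s['position'],tooly(),s['ft_force'],s['grip_width'],s['joint_positions'])
im,d=ctrl.get_image('wrist'); save('w4.png',im)
plan([([.5225,-.021,.135],-13,20)])
E
```

```text
7.6 [0.45870483 0.22280201 0.13249917] 77.1463873994082 [-0.91024531  0.60929769 -1.66992818] 0.3385127083376079 [ 0.42135611  0.16210352 -0.99209032  1.85180629  0.14500685  1.20486092
  0.72947608]
dp [[0.0, -0.39, 0.33], [0.01, -0.36, 0.35], [0.0, -0.35, 0.36], [0.0, -0.33, 0.39], [0.01, -0.31, 0.41]] yaw [np.float64(0.75), np.float64(0.75), np.float64(0.75), np.float64(0.76), np.float64(0.75)]
dp [[0.0, -0.28, 0.42], [0.01, -0.27, 0.43], [-0.0, -0.24, 0.45], [0.0, -0.21, 0.46], [0.01, -0.19, 0.48]] yaw [np.float64(0.75), np.float64(0.75), np.float64(0.75), np.float64(0.75), np.float64(0.75)]
dp [[-0.0, -0.16, 0.48], [0.0, -0.14, 0.5], [0.0, -0.11, 0.5], [0.01, -0.09, 0.5], [0.0, -0.05, 0.51]] yaw [np.float64(0.75), np.float64(0.76), np.float64(0.75), np.float64(0.75), np.float64(0.75)]
dp [[0.0, -0.03, 0.51], [0.01, -0.0, 0.52], [-0.0, 0.02, 0.51], [0.0, 0.06, 0.51], [0.0, 0.08, 0.51]] yaw [np.float64(0.75), np.float64(0.75), np.float64(0.75), np.float64(0.76), np.float64(0.75)]
end [ 0.52251593 -0.02092029  0.1350804 ] -13.019228525494055
```

View pics/w4.png

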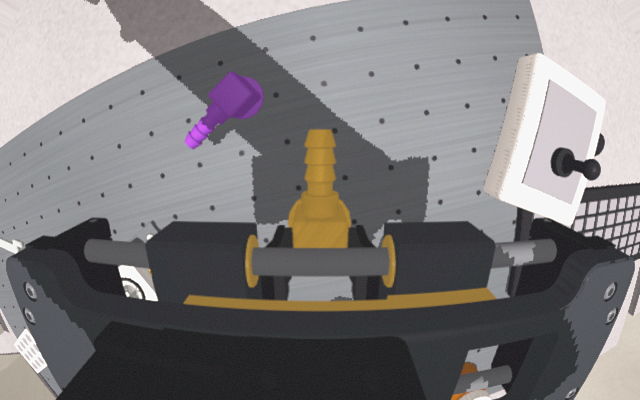

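>>> servo_tool --pt "0 -0.39 0.33" --pt "0 -0.36 0.35" --pt "0 -0.35 0.36" --pt "0 -0.33 0.39" --pt "0 -0.31 0.41" --yaw '[0.75,0.75,0.75,0.75,0.75]'

```text
time: 8.15
position: [0.4855, 0.1647, 0.1312]
tool_rot: [0.486, 1.516, -0.486]
ft_force: [0.5, 0.4, -2.2]
grip_width: 0.336
```

>>> servo_tool --pt "0 -0.28 0.42" --pt "0 -0.27 0.43" --pt "0 -0.24 0.45" --pt "0 -0.21 0.46" --pt "0 -0.19 0.48" --yaw '[0.75,0.75,0.75,0.75,0.75]'

```text
time: 8.65
position: [0.5047, 0.1042, 0.1311]
tool_rot: [0.789, 1.423, -0.79]
ft_force: [0.2, -0.2, -2.2]
grip_width: 0.336
```

>>> servo_tool --pt "0 -0.16 0.48" --pt "0 -0.14 0.5" --pt "0 -0.11 0.5" --pt "0 -0.09 0.5" --pt "0 -0.05 0.51" --yaw '[0.75,0.75,0.75,0.75,0.75]'

```text
time: 9.15
position: [0.5164, 0.0414, 0.1311]
tool_rot: [1.086, 1.283, -1.087]
ft_force: [-0.0, 0.3, -2.4]
grip_width: 0.341
```

>>> servo_tool --pt "0 -0.03 0.51" --pt "0 0 0.52" --pt "0 0.02 0.51" --pt "0 0.06 0.51" --pt "0 0.08 0.51" --yaw '[0.75,0.75,0.75,0.75,0.75]'

```text
time: 9.65
position: [0.5203, -0.0227, 0.1311]
tool_rot: [1.374, 1.094, -1.376]
ft_force: [0.6, 0.0, -1.7]
grip_width: 0.339
```

```bash
python3 - <<'E'
from plan import *
s=ctrl.get_state(); print(s['time'],s['position'],tooly(),s['ft_force'],s['grip_width'],s['joint_positions'])
ims=[]
for c in('top','scene'):
    im,d=ctrl.get_image(c); np.savez(c+'5.npz',im=im,d=d)
    b=(300,140,440,250) if c=='top' else (220,140,360,300)
    k=400/(b[3]-b[1]); ims.append(cv2.resize(im[b[1]:b[3],b[0]:b[2]],None,fx=k,fy=k,interpolation=cv2.INTER_CUBIC)[:400])
h=min(i.shape[0] for i in ims)
o=np.hstack([i[:h,:395] if i is ims[1] else i[:h,:400] for i in ims]); save('c5.png',o); print(o.shape)
print(ctrl.get_state()['ft_force'])
E
```

```text
9.65 [ 0.5203108  -0.0226733   0.13105261] -13.043581189374896 [ 0.59473626  0.03263049 -1.74033285] 0.3394583069337272 [ 0.60466742  0.13804177 -0.65504327  1.8367976   0.08997106  1.19737323
 -0.30639394]
(400, 750, 3)
[ 0.48608263 -0.31133108 -1.9391075 ]
```

View pics/c5.png

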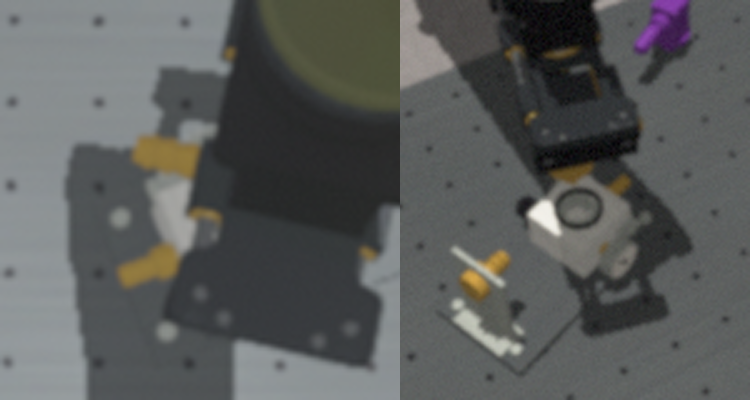

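```bash
python3 - <<'E'
from plan import *
print('scene port',ray('scene',291,223,.053),'scene elbow (true .4592,.2228)',ray('scene',369.1,160,.066))
s=np.load('scene5.npz')['im'][190:260,255:325]; save('s5.png',cv2.resize(s,None,fx=8,fy=8,interpolation=cv2.INTER_CUBIC))
E
```

```text
scene port [ 0.52142984 -0.02064118  0.053     ] scene elbow (true .4592,.2228) [0.45821575 0.22240177 0.066     ]
```

View pics/s5.png

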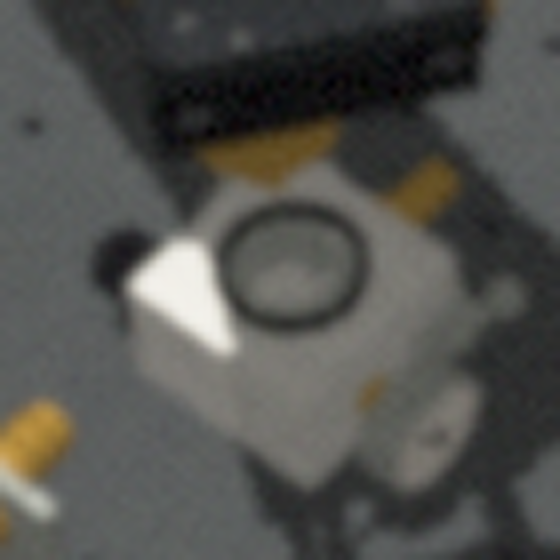

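>>> servo_tool --pt "0.3 0.06 -0.1" --pt "0.4 0 0" --pt "0.4 0 0" --pt "0.4 0 0" --pt "0.3 0 0" --yaw '[0,0,0,0,0]'

```text
time: 10.25
position: [0.522, -0.0199, 0.0852]
tool_rot: [1.371, 1.096, -1.373]
ft_force: [0.1, -0.5, -1.7]
grip_width: 0.34
```

>>> servo_tool --pt "0.04 0 0" --pt "0.04 0 0" --pt "0.04 0 0" --pt "0.04 0 0" --pt "0.04 0 0" --yaw '[0,0,0,0,0]'

```text
time: 10.75
position: [0.523, -0.0203, 0.0819]
tool_rot: [1.373, 1.094, -1.372]
ft_force: [0.3, -0.3, -0.7]
grip_width: 0.338
```

>>> servo_tool --pt "0.04 0 0" --pt "0.04 0 0" --pt "0.04 0 0" --pt "0 0 0" --pt "0 0 0" --yaw '[0,0,0,0,0]'

```text
time: 11.25
position: [0.5227, -0.0202, 0.0787]
tool_rot: [1.373, 1.094, -1.373]
ft_force: [-1.2, 0.3, -1.8]
grip_width: 0.337
```

>>> servo_tool --pt "0.04 0 0" --pt "0.04 0 0" --pt "0.04 0 0" --pt "0.04 0 0" --pt "0 0 0" --yaw '[0,0,0,0,0]'

```text
time: 11.75
position: [0.5226, -0.0204, 0.0745]
tool_rot: [1.373, 1.094, -1.373]
ft_force: [1.1, -0.5, -2.4]
grip_width: 0.34
```

>>> servo_tool --pt "0.03 0 0" --pt "0.03 0 0" --pt "0 0 0" --pt "0 0 0" --pt "0 0 0" --yaw '[0,0,0,0,0]'

```text
time: 12.25
position: [0.5227, -0.0204, 0.0731]
tool_rot: [1.373, 1.094, -1.373]
ft_force: [0.2, -1.4, -1.7]
grip_width: 0.339
```

Nothing touching yet (weight only, about −1.9 N). I'm close to the expected lip contact, so small steps from here.

>>> servo_tool --pt "0.03 0 0" --pt "0.03 0 0" --pt "0 0 0" --pt "0 0 0" --pt "0 0 0" --yaw '[0,0,0,0,0]'

```text
time: 12.75
position: [0.5229, -0.0203, 0.0728]
tool_rot: [1.372, 1.094, -1.373]
ft_force: [-3.7, -0.6, 6.5]
grip_width: 0.338
```

>>> servo_tool --pt "0.02 0 0" --pt "0.02 0 0" --pt "0 0 0" --pt "0 0 0" --pt "0 0 0" --yaw '[0,0,0,0,0]'

```text
time: 13.25
position: [0.523, -0.0202, 0.0726]
tool_rot: [1.372, 1.093, -1.373]
ft_force: [-5.6, -0.9, 11.8]
grip_width: 0.341
```

>>> servo_tool --pt "-0.04 -0.03 0" --pt "0 0 0" --pt "0 0 0" --pt "0 0 0" --pt "0 0 0" --yaw '[0,0,0,0,0]'

```text
time: 13.75
position: [0.5228, -0.0202, 0.0727]
tool_rot: [1.373, 1.093, -1.372]
ft_force: [-2.6, -2.3, 5.8]
grip_width: 0.337
```

>>> servo_tool --pt "0 -0.01 0" --pt "0 0 0" --pt "0 0 0" --pt "0 0 0" --pt "0 0 0" --yaw '[0.4,0.4,0.4,0.4,0.4]'

```text
time: 14.25
position: [0.5222, -0.02, 0.0727]
tool_rot: [1.522, 0.97, -1.522]
ft_force: [-2.7, -0.8, 7.3]
grip_width: 0.344
```

>>> servo_tool --pt "0 0 0" --pt "0 0 0" --pt "0 0 0" --pt "0 0 0" --pt "0 0 0" --yaw '[0.3,0.3,0.3,0.3,0.3]'

```text
time: 14.75
position: [0.5222, -0.02, 0.0727]
tool_rot: [1.631, 0.867, -1.63]
ft_force: [-1.7, -1.0, 7.2]
grip_width: 0.345
```

>>> servo_tool --pt "0 0 0" --pt "0 0 0" --pt "0 0 0" --pt "0 0 0" --pt "0 0 0" --yaw '[0.3,0.3,0.3,0.3,0.3]'

```text
time: 15.25
position: [0.5223, -0.0201, 0.0727]
tool_rot: [1.736, 0.755, -1.735]
ft_force: [-2.6, -0.9, 7.0]
grip_width: 0.334
```

```bash
python3 - <<'E'
from plan import *
s=ctrl.get_state(); print(s['time'],s['position'],tooly(),s['ft_force'],s['torque'],s['grip_width'],s['joint_positions'])
im,d=ctrl.get_image('wrist'); save('w6.png',im)
E
```

```text
15.25 [ 0.52227786 -0.02009056  0.07268273] -42.91896114602774 [-2.58353441 -0.912735    6.96740759] [-0.39794406  0.60757587  0.09605771] 0.33410240367142974 [ 0.52889211  0.19725066 -0.59177112  1.89880385  0.12516284  1.08087679
 -0.86197193]
```

View pics/w6.png

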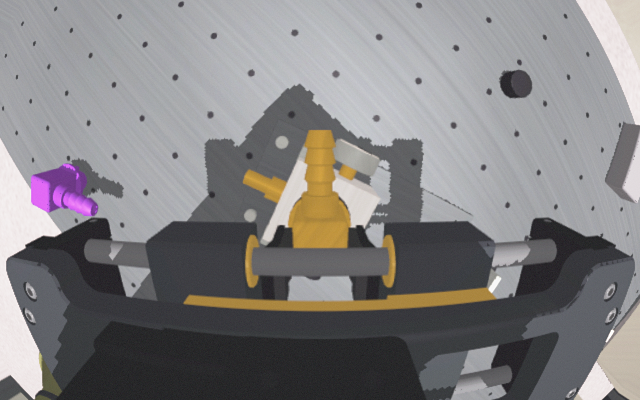

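Barb still aligned in the grip (tip at 320,130). It is now about 115° counter-clockwise of the inlet, still on the lip.

>>> servo_tool --pt "0 0 0" --pt "0 0 0" --pt "0 0 0" --pt "0 0 0" --pt "0 0 0" --yaw '[0.3,0.3,0.3,0.3,0.3]'

```text
time: 15.8
position: [0.5224, -0.0202, 0.0727]
tool_rot: [1.839, 0.633, -1.837]
ft_force: [-1.8, -1.1, 6.5]
grip_width: 0.341
```

>>> servo_tool --pt "0 0 0" --pt "0 0 0" --pt "0 0 0" --pt "0 0 0" --pt "0 0 0" --yaw '[0.3,0.3,0.3,0.3,0.3]'

```text
time: 16.3
position: [0.5223, -0.0202, 0.0726]
tool_rot: [1.937, 0.501, -1.936]
ft_force: [-1.8, -2.1, 7.1]
grip_width: 0.338
```

>>> servo_tool --pt "0 0 0" --pt "0 0 0" --pt "0 0 0" --pt "0 0 0" --pt "0 0 0" --yaw '[0.2,0.2,0.2,0.2,0.2]'

```text
time: 16.8
position: [0.5222, -0.0203, 0.0725]
tool_rot: [2.0, 0.407, -1.999]
ft_force: [-1.6, -1.5, 5.2]
grip_width: 0.342
```

>>> servo_tool --pt "0 0 0" --pt "0 0 0" --pt "0 0 0" --pt "0 0 0" --pt "0 0 0" --yaw '[0.2,0.2,0.2,0.2,0.2]'

```text
time: 17.3
position: [0.5217, -0.0204, 0.0717]
tool_rot: [2.061, 0.308, -2.062]
ft_force: [-1.6, -2.2, 0.4]
grip_width: 0.338
```

>>> servo_tool --pt "0.03 0 0" --pt "0.03 0 0" --pt "0.03 0 0" --pt "0 0 0" --pt "0 0 0" --yaw '[0.1,0.1,0,0,0]'

```text
time: 17.8
position: [0.5213, -0.0202, 0.0689]
tool_rot: [2.071, 0.29, -2.074]
ft_force: [-1.2, -2.0, -2.2]
grip_width: 0.335
```

Dropping freely: 2.8 mm lower, with no vertical load. I keep lowering gently.

>>> servo_tool --pt "0.04 0 0" --pt "0.04 0 0" --pt "0.04 0 0" --pt "0 0 0" --pt "0 0 0" --yaw '[0,0,0,0,0]'

```text
time: 18.3
position: [0.5218, -0.0203, 0.0663]
tool_rot: [2.073, 0.289, -2.072]
ft_force: [-0.8, -4.0, -1.6]
grip_width: 0.341
```

>>> servo_tool --pt "0.03 0 0" --pt "0.03 0 0" --pt "0 0 0" --pt "0 0 0" --pt "0 0 0" --yaw '[0,0,0,0,0]'

```text
time: 18.8
position: [0.5219, -0.0202, 0.065]
tool_rot: [2.073, 0.289, -2.072]
ft_force: [-0.8, -4.5, -0.1]
grip_width: 0.338
```

```bash
python3 - <<'E'
from plan import *
s=ctrl.get_state(); print(s['time'],s['position'],tooly(),s['ft_force'],s['torque'],s['grip_width'],s['joint_positions'])
im,d=ctrl.get_image('wrist'); save('w7.png',im)
E
```

```text
18.8 [ 0.52187902 -0.02022797  0.06500089] -74.08292854505358 [-0.83433697 -4.4539285  -0.12242531] [-1.23167299  0.2686608   0.03174689] 0.33822034441626125 [ 0.47536507  0.19865137 -0.5328833   1.90804714  0.11533975  1.06450186
 -1.3979642 ]
```

View pics/w7.png

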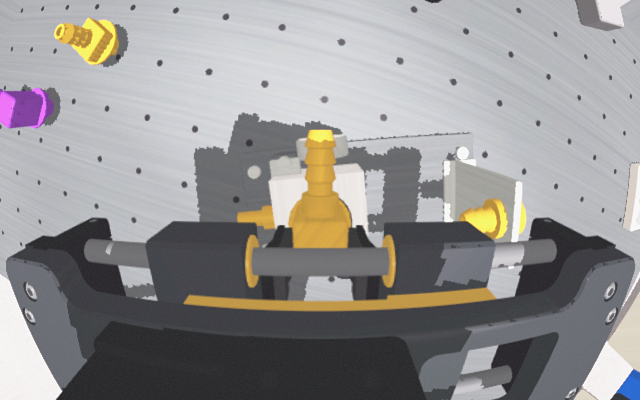

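>>> servo_tool --pt "0 0.03 0" --pt "0 0 0" --pt "0.01 0 0" --pt "0 0 0" --pt "0 0 0" --yaw '[0,0.4,0.4,0.4,0.4]'

```text
time: 19.35
position: [0.5218, -0.0202, 0.0649]
tool_rot: [2.165, 0.119, -2.166]
ft_force: [-2.2, -3.6, 1.9]
grip_width: 0.342
```

>>> servo_tool --pt "0 0.02 0" --pt "0.01 0 0" --pt "0 0 0" --pt "0 0 0" --pt "0 0 0" --yaw '[0.4,0.4,0.4,0.4,0.4]'

```text
time: 19.85
position: [0.5219, -0.0203, 0.0648]
tool_rot: [-2.169, 0.108, 2.17]
ft_force: [-2.8, -2.8, 3.0]
grip_width: 0.339
```

>>> servo_tool --pt "0 0 0" --pt "0 0 0" --pt "0 0 0" --pt "0 0 0" --pt "0 0 0" --yaw '[0.4,0.4,0.4,0.4,0.4]'

```text
time: 20.35
position: [0.5217, -0.0202, 0.0646]
tool_rot: [-2.053, 0.319, 2.055]
ft_force: [-2.6, -3.0, 2.0]
grip_width: 0.336
```

```bash
python3 - <<'E'
from plan import *
s=ctrl.get_state(); print(s['time'],s['position'],tooly(),s['ft_force'],s['torque'],s['grip_width'],s['joint_positions'])
im,d=ctrl.get_image('wrist'); save('w8.png',im)
E
```

```text
20.35 [ 0.52165371 -0.02016131  0.06455208] -107.72539018086968 [-2.55873132 -3.03308679  2.03793197] [-0.6823391   0.71921299  0.01231432] 0.33582758149940206 [ 0.42056781  0.19240387 -0.47130684  1.90976253  0.09836221  1.06288179
 -1.97143875]
```

View pics/w8.png

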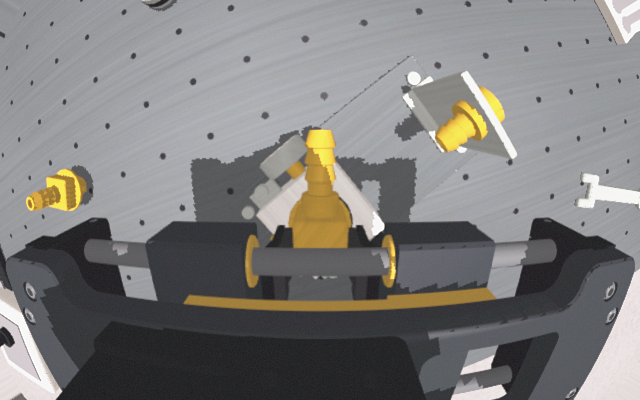

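>>> servo_tool --pt "0 0 0" --pt "0.01 0 0" --pt "0 0 0" --pt "0 0 0" --pt "0 0 0" --yaw '[0.4,0.4,0.4,0.4,0.4]'

```text
time: 20.9
position: [0.5216, -0.0201, 0.0643]
tool_rot: [-1.929, 0.511, 1.931]
ft_force: [-2.4, -1.1, 2.8]
grip_width: 0.337
```

>>> servo_tool --pt "0 0 0" --pt "0.01 0 0" --pt "0 0 0" --pt "0 0 0" --pt "0 0 0" --yaw '[0.4,0.4,0.4,0.4,0.4]'

```text
time: 21.4
position: [0.5216, -0.0198, 0.0641]
tool_rot: [-1.796, 0.683, 1.799]
ft_force: [-3.5, -1.2, 3.3]
grip_width: 0.34
```

>>> servo_tool --pt "0 0 0" --pt "0 0 0" --pt "0 0 0" --pt "0 0 0" --pt "0 0 0" --yaw '[0,0,0,0,0]' --fingers 0.8

```text
time: 21.9
position: [0.5222, -0.021, 0.0639]
tool_rot: [-1.798, 0.684, 1.798]
ft_force: [-0.5, -0.4, -0.6]
grip_width: 0.706
```

>>> servo_tool --pt "-0.2 0 0" --pt "-0.5 0 0" --pt "-0.6 0 0" --pt "-0.6 0 0" --pt "-0.3 0 0" --yaw '[0,0,0,0,0]'

```text
time: 22.4
position: [0.5235, -0.0212, 0.1217]
tool_rot: [-1.801, 0.683, 1.794]
ft_force: [-0.0, -0.4, 0.1]
grip_width: 0.8
```

```bash
python3 - <<'E'
from plan import *
s=ctrl.get_state(); print(s['time'],s['position'],tooly(),s['ft_force'],s['torque'],s['grip_width'],s['joint_positions'])
im,d=ctrl.get_image('wrist'); save('w9.png',im)
E
```

```text
22.4 [ 0.52350502 -0.02121616  0.12171234] -131.67667920811343 [-0.03146283 -0.35885496  0.06663334] [ 0.07486981 -0.02358362  0.00231521] 0.7998858127227286 [ 0.39323289  0.1276607  -0.43143672  1.85134341  0.05857338  1.17104703
 -2.35592073]
```

View pics/w9.png

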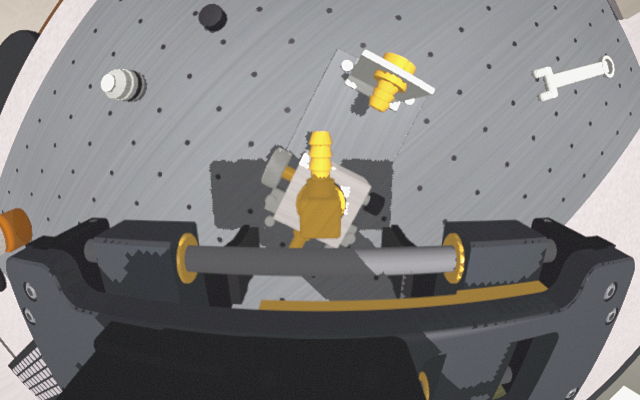

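>>> servo_tool --pt "0 0 0" --pt "0 0 0" --pt "0 0 0" --pt "0 0 0" --pt "0 0 0" --yaw '[-1,-1,-1,-1,-1]'

```text
time: 22.95
position: [0.5219, -0.0212, 0.1189]
tool_rot: [-2.116, 0.212, 2.117]
ft_force: [0.4, -0.5, 0.3]
grip_width: 0.805
```

>>> servo_tool --pt "0 0 0" --pt "0 0 0" --pt "0 0 0" --pt "0 0 0" --pt "0 0 0" --yaw '[-1,-1,-1,-1,-1]'

```text
time: 23.45
position: [0.5219, -0.0212, 0.1189]
tool_rot: [2.046, 0.334, -2.046]
ft_force: [-0.4, 0.1, 0.6]
grip_width: 0.799
```

>>> servo_tool --pt "0 0 0" --pt "0 0 0" --pt "0 0 0" --pt "0 0 0" --pt "0 0 0" --yaw '[-1,-1,-1,-1,-1]'

```text
time: 23.95
position: [0.5219, -0.0213, 0.1189]
tool_rot: [1.718, 0.775, -1.719]
ft_force: [-0.2, -0.4, -0.0]
grip_width: 0.799
```

>>> servo_tool --pt "0 0 0" --pt "0 0 0" --pt "0 0 0" --pt "0 0 0" --pt "0 0 0" --yaw '[-1,-1,-1,-1,-1]'

```text
time: 24.45
position: [0.5219, -0.0212, 0.1189]
tool_rot: [1.354, 1.108, -1.355]
ft_force: [1.1, -0.3, -0.1]
grip_width: 0.8
```

>>> servo_tool --pt "0 0 0" --pt "0 0 0" --pt "0 0 0" --pt "0 0 0" --pt "0 0 0" --yaw '[-1,-1,-1,-1,-1]'

```text
time: 24.95
position: [0.5219, -0.0213, 0.1189]
tool_rot: [0.967, 1.345, -0.967]
ft_force: [-0.3, -0.1, 0.3]
grip_width: 0.798
```

>>> servo_tool --pt "0 0 0" --pt "0 0 0" --pt "0 0 0" --pt "0 0 0" --pt "0 0 0" --yaw '[-1,-1,-1,-1,-1]'

```text
time: 25.45
position: [0.5218, -0.0213, 0.1189]
tool_rot: [0.565, 1.496, -0.566]
ft_force: [-0.5, 0.9, 0.3]
grip_width: 0.8
```

```bash
python3 - <<'E'
from plan import *
s=ctrl.get_state(); print(s['time'],s['position'],tooly(),s['ft_force'],s['torque'],s['grip_width'],s['joint_positions'])
plan([([.5222,-.021,.064],48.3,10)])
E
```

```text
25.45 [ 0.52184895 -0.02130157  0.11888172] 48.567416757094 [-0.53538558  0.89968402  0.27964798] [ 0.01804787 -0.13046917 -0.04021357] 0.7997388540201972 [ 0.61246551  0.15543802 -0.67101642  1.84780103  0.10473416  1.17397071
  0.75437144]
dp [[0.22, 0.0, 0.0], [0.22, 0.0, 0.0], [0.22, 0.01, 0.0], [0.22, -0.0, 0.0], [0.22, -0.0, 0.0]] yaw [np.float64(0.0), np.float64(0.01), np.float64(0.0), np.float64(0.01), np.float64(0.0)]
dp [[0.22, 0.0, 0.0], [0.22, 0.0, 0.0], [0.22, 0.01, 0.0], [0.22, -0.0, 0.0], [0.22, -0.0, 0.0]] yaw [np.float64(0.01), np.float64(0.0), np.float64(0.01), np.float64(0.0), np.float64(0.0)]
end [ 0.52216283 -0.02093714  0.06388155] 48.32741675709399
```

>>> servo_tool --pt "0.3 0 0" --pt "0.5 0 0" --pt "0.5 0 0" --pt "0.5 0 0" --pt "0.4 0 0" --yaw '[0,0.04,0,0,0]'

```text
time: 25.95
position: [0.5212, -0.0211, 0.0621]
tool_rot: [0.572, 1.496, -0.573]
ft_force: [-0.3, -0.7, 0.5]
grip_width: 0.795
```

>>> servo_tool --pt "0 0 0" --pt "0 0 0" --pt "0 0 0" --pt "0 0 0" --pt "0 0 0" --yaw '[0,0,0,0,0]' --fingers 0.2 --grip_force 40

```text
time: 26.45
position: [0.5224, -0.0213, 0.0644]
tool_rot: [0.572, 1.493, -0.572]
ft_force: [-0.3, -0.6, -0.1]
grip_width: 0.429
```

>>> servo_tool --pt "0 0 0" --pt "0 0 0" --pt "0 0 0" --pt "0 0 0" --pt "0 0 0" --yaw '[0,0,0,0,0]' --fingers 0

```text
time: 26.95
position: [0.5224, -0.0212, 0.0642]
tool_rot: [0.572, 1.493, -0.572]
ft_force: [0.4, -0.7, 1.3]
grip_width: 0.341
```

>>> servo_tool --pt "0 0 0" --pt "0.01 0 0" --pt "0 0 0" --pt "0 0 0" --pt "0 0 0" --yaw '[0.4,0.4,0.4,0.4,0.4]'

```text
time: 27.45
position: [0.5224, -0.0218, 0.064]
tool_rot: [0.735, 1.442, -0.736]
ft_force: [0.6, -1.1, 2.3]
grip_width: 0.343
```

>>> servo_tool --pt "0 0 0" --pt "0.01 0 0" --pt "0 0 0" --pt "0 0 0" --pt "0 0 0" --yaw '[0.4,0.4,0.4,0.4,0.4]'

```text
time: 27.95
position: [0.5224, -0.0218, 0.0639]
tool_rot: [0.895, 1.377, -0.896]
ft_force: [-0.8, -1.3, 2.5]
grip_width: 0.341
```

```bash
python3 - <<'E'
from plan import *
s=ctrl.get_state(); print(s['time'],s['position'],tooly(),s['ft_force'],s['torque'],s['grip_width'],s['joint_positions'])
im,d=ctrl.get_image('wrist'); save('w10.png',im)
im,d=ctrl.get_image('scene'); save('s10.png',cv2.resize(im[190:300,210:340],None,fx=5,fy=5,interpolation=cv2.INTER_CUBIC))
E
```

```text
27.95 [ 0.52241819 -0.02183682  0.063909  ] 23.978792970580386 [-0.76226193 -1.32011859  2.54004922] [-0.18921662 -0.08200447  0.01980607] 0.3405046416612738 [ 0.54759463  0.2117599  -0.6113052   1.90590483  0.13956936  1.06492708
  0.29748427]
```

View pics/w10.png

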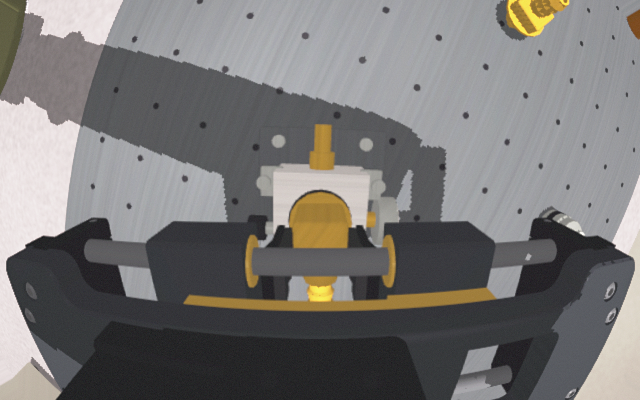

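View pics/s10.png

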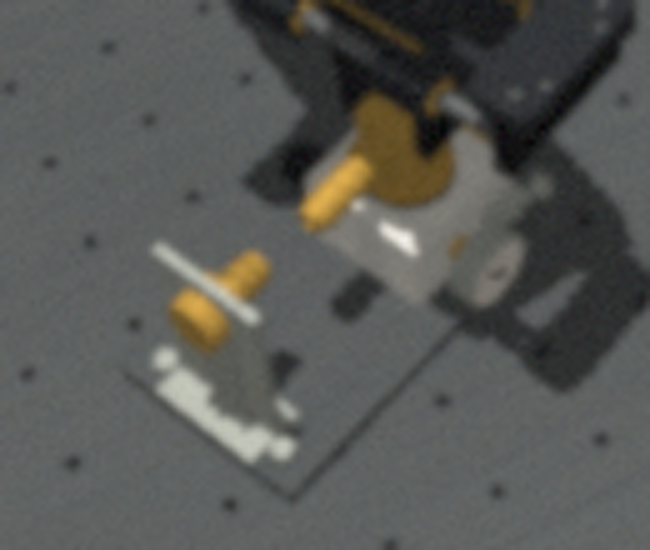

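>>> servo_tool --pt "0 0 0" --pt "0 0 0" --pt "0 0 0" --pt "0 0 0" --pt "0 0 0" --yaw '[0.3,0.3,0,0,0]'

```text
time: 28.55
position: [0.5223, -0.0216, 0.0637]
tool_rot: [0.941, 1.357, -0.942]
ft_force: [-0.7, -1.3, 5.4]
grip_width: 0.338
```

>>> servo_tool --pt "0 0 0" --pt "0 0 0" --pt "0 0 0" --pt "0 0 0" --pt "0 0 0" --yaw '[0,0,0,0,0]' --fingers 0.8

```text
time: 29.05
position: [0.5218, -0.0211, 0.0631]
tool_rot: [0.942, 1.358, -0.942]
ft_force: [-0.1, -1.0, -0.5]
grip_width: 0.707
```

>>> servo_tool --pt "-0.2 0 0" --pt "-0.6 0 0" --pt "-0.8 0 0" --pt "-0.8 0 0" --pt "-0.8 0 0" --yaw '[0,0,0,0,0]'

```text
time: 29.55
position: [0.5224, -0.0211, 0.1456]
tool_rot: [0.942, 1.356, -0.941]
ft_force: [0.9, -0.3, -1.1]
grip_width: 0.8
```

```bash
python3 - <<'E'
from plan import *
s=ctrl.get_state(); print(s['time'],s['position'],tooly(),s['ft_force'],s['grip_width'])
plan([([.48,.10,.16],48,5)])
E
```

```text
29.55 [ 0.52243146 -0.02111733  0.14561991] 20.494575307561572 [ 0.91830567 -0.34499745 -1.13612841] 0.8002844084021269
dp [[-0.12, 0.13, -1.05], [-0.11, 0.17, -1.02], [-0.12, 0.22, -1.01], [-0.11, 0.26, -0.98], [-0.12, 0.29, -0.96]] yaw [np.float64(-0.92), np.float64(-0.91), np.float64(-0.92), np.float64(-0.92), np.float64(-0.91)]
end [0.47998217 0.09987002 0.16002367] 47.97457530756158
```

>>> servo_tool --pt "-0.4 0 1" --pt "-0.4 0 1" --pt "-0.4 0 1" --pt "-0.4 0 1" --pt "-0.4 0 1" --yaw '[0,0,0,0,0]'

```text
time: 30.05
position: [0.5664, -0.1393, 0.1955]
tool_rot: [0.942, 1.356, -0.941]
ft_force: [0.9, 0.1, 0.3]
grip_width: 0.799
```

>>> servo_tool --pt "0 0 0.4" --pt "0 0 0" --pt "0 0 0" --pt "0 0 0" --pt "0 0 0" --yaw '[0,0,0,0,0]'

```text
time: 30.55
position: [0.569, -0.1462, 0.1933]
tool_rot: [0.94, 1.359, -0.941]
ft_force: [-0.6, -0.6, -0.8]
grip_width: 0.802
```

```bash
python3 - <<'E'
from plan import *
s=ctrl.get_state(); print(s['time'],s['position'],tooly(),s['ft_force'],s['grip_width'])
im,d=ctrl.get_image('wrist'); np.savez('w11.npz',im=im,d=d,pos=s['position'],rot=s['tool_rot']); save('w11.png',im)
im,d=ctrl.get_image('scene'); save('s11.png',cv2.resize(im[190:300,210:340],None,fx=5,fy=5,interpolation=cv2.INTER_CUBIC)); np.savez('s11.npz',im=im,d=d)
im,d=ctrl.get_image('top'); save('t11.png',cv2.resize(im[140:250,310:450],None,fx=5,fy=5,interpolation=cv2.INTER_CUBIC)); np.savez('t11.npz',im=im,d=d)
E
```

```text
30.55 [ 0.56897557 -0.14616474  0.19326263] 20.60091724398676 [-0.57383606 -0.5781158  -0.83801977] 0.8016608722771966
```

View pics/w11.png

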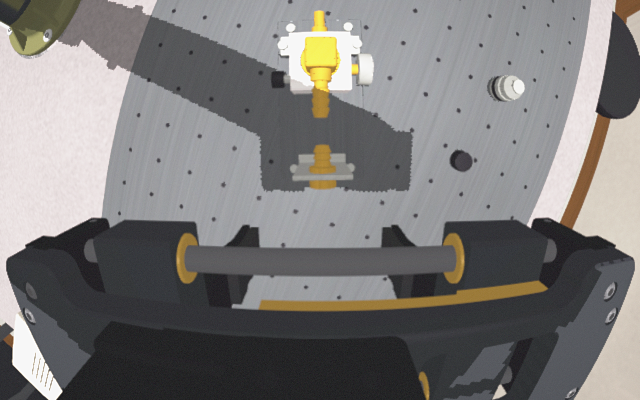

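View pics/s11.png

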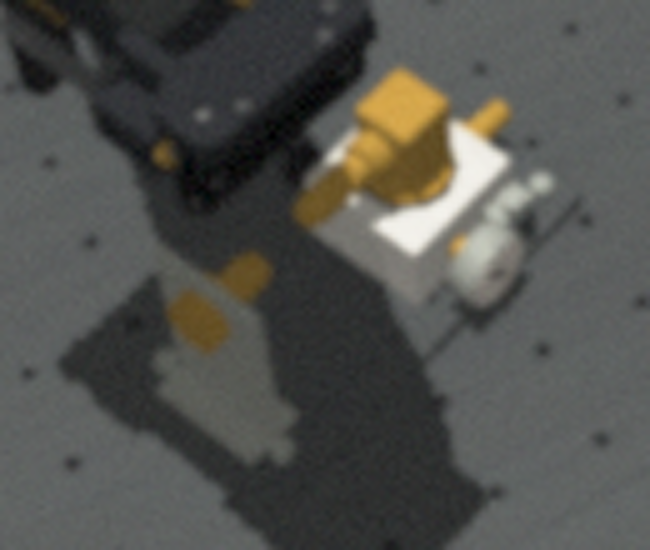

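View pics/t11.png

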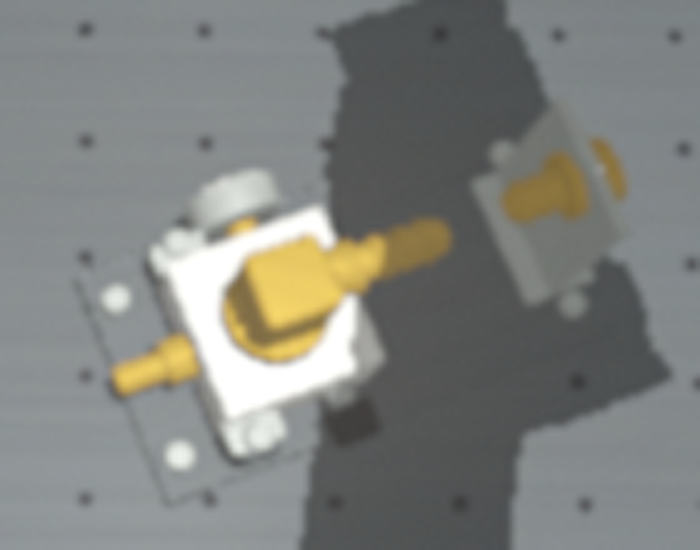

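```bash
python3 - <<'E'
from h import *
z=np.load('w11.npz'); s={'position':z['pos'],'tool_rot':z['rot']}; im=z['im'].astype(int); d=z['d']
save('w11c.png',cv2.resize(z['im'][5:195,260:380],None,fx=3.1,fy=3.1,interpolation=cv2.INTER_CUBIC)); save('w11d.png',cv2.resize(z['im'][20:125,270:375],None,fx=5.5,fy=5.5,interpolation=cv2.INTER_CUBIC))
c=ctrl.camera_info('wrist'); A,o=wcam(s)
v,u=np.mgrid[0:200,260:400]; x,y=u-c['cx'],v-c['cy']; r=np.hypot(x,y); th=r/c['fx']
dd=d[0:200,260:400]; dirs=np.stack([np.tan(th)*x/r,np.tan(th)*y/r,np.ones_like(r)],-1)
P=(dirs*dd[...,None])@A.T+o; C=im[0:200,260:400]
def rep(n,m):
    q=P[m]; print(n,m.sum(),q.mean(0).round(4),'z sd',q[:,2].std().round(4),np.median(q[:,2]).round(4))
white=(C.min(-1)>225)
rep('block top',white&(abs(P[...,2]-.05)<.006)&(v<92)&(u>292)&(u<350))
rep('elbow top',(C[...,0]>200)&(C[...,2]<90)&(v>40)&(v<63)&(u>308)&(u<334)&(abs(P[...,2]-.096)<.01))
for cam,f in(('top','t11.npz'),('scene','s11.npz')):
    D=np.load(f); v2,u2=np.mgrid[0:400,0:640]; Q=unproj(cam,u2,v2,D['d']); I=D['im'].astype(int)
    near=np.hypot(Q[...,0]-.522,Q[...,1]+.021)<.045
    m=near&(I.min(-1)>200)&(abs(Q[...,2]-.05)<.008); n=np.hypot(Q[...,0]-.522,Q[...,1]+.021)<.013; n&=(Q[...,2]>.085)&(I[...,0]>1.7*I[...,2])
    print(cam,m.sum(),np.median(Q[m][:,2]),Q[m][:,2].mean(),n.sum(),np.median(Q[n][:,2]),Q[n][:,2].mean())
E
```

```text
block top 1464 [ 0.5264 -0.0173  0.0499] z sd 0.0009 0.0498
elbow top 56 [ 0.5249 -0.0161  0.0987] z sd 0.0006 0.0986
top 553 0.04910878405546749 0.04901746230555035 160 0.09802132302812537 0.09800995867766642
scene 166 0.04998494128173987 0.049973805345167495 96 0.09859846803603872 0.09864561184172838
```

View pics/w11c.png

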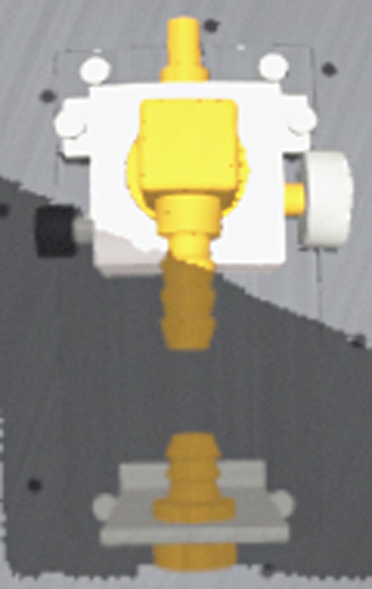

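View pics/w11d.png

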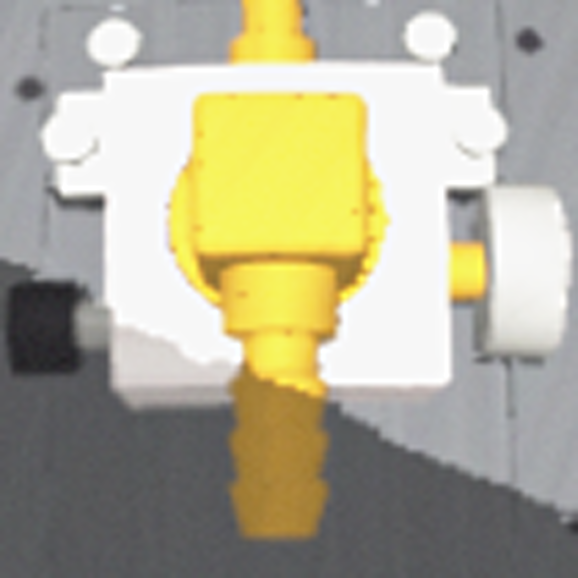

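```bash
python3 - <<'E'
from h import *
from scipy.ndimage import binary_erosion as er
v2,u2=np.mgrid[0:400,0:640]
def an(cam,D,cx,cy,ztop,zb,rb,h=.013):
    Q=unproj(cam,u2,v2,D['d']); I=D['im'].astype(int)
    ang=0
    rr=np.hypot(Q[...,0]-cx,Q[...,1]-cy)
    n=(rr<.012)&(abs(Q[...,2]-ztop)<.004)&(I[...,0]>1.5*I[...,2])
    if zb>.01: m=er((rr<.045)&(I.min(-1)>190)&(abs(Q[...,2]-zb)<.006))
    else: m=(rr>.05)&(rr<.08)&(abs(Q[...,2])<.006)&(np.ptp(I,axis=-1)<40)
    print(cam,'top',n.sum(),Q[n][:,2].mean().round(5),'base',m.sum(),Q[m][:,2].mean().round(5),'diff',(Q[n][:,2].mean()-Q[m][:,2].mean()).round(5),'sd',Q[n][:,2].std().round(5))
for cam in('top','scene'): an(cam,np.load(cam+'0.npz'),.459,.2225,.066,0,0)
for cam in('top','scene'): an(cam,np.load(cam+'0.npz'),.522,-.021,.05,0,0); 
D={'top':np.load('t11.npz'),'scene':np.load('s11.npz')}
for cam in D: an(cam,D[cam],.522,-.021,.098,.05,.045); an(cam,D[cam],.522,-.021,.098,0,.045)
# block top before
for cam in('top','scene'):
    E=np.load(cam+'0.npz');Q=unproj(cam,u2,v2,E['d']);I=E['im'].astype(int);rr=np.hypot(Q[...,0]-.522,Q[...,1]+.021)
    m=er((rr<.045)&(rr>.022)&(I.min(-1)>190)&(abs(Q[...,2]-.05)<.006)); print(cam,'block0',m.sum(),Q[m][:,2].mean())
# barb alignment in wrist image
z=np.load('w11.npz'); s={'position':z['pos'],'tool_rot':z['rot']}
f=lambda x,y,zz:wray(s,260+(x-1)/3.1,5+(y-1)/3.1,zz)[:2]
tip=f(188,345,.0825); itip=f(191,436,.0815); a=f(188,205,.0825)
back=f(184,20,.03) 
ax=lambda p,q:np.degrees(np.arctan2(*(q-p)[::-1]))
print('tip',tip,'inlet',itip,'gap',np.hypot(*(tip-itip)),'barb dir',ax(a,tip),'tip->inlet',ax(tip,itip))
l=[f(95,85,.05),f(285,82,.05)]; print('block y edge',ax(*l))
g=lambda x,y,zz:wray(s,270+(x-2)/5.5,20+(y-2)/5.5,zz)[:2]
print('elbow edges',ax(g(193,95,.098),g(367,95,.098)),ax(g(195,100,.098),g(190,250,.098)),ax(g(365,100,.098),g(369,250,.098)))
print('block edges',ax(g(106,72,.05),g(440,68,.05)),ax(g(104,80,.05),g(112,380,.05)),ax(g(442,80,.05),g(450,380,.05)))
E
```

```text
top top 129 0.06548 base 2987 0.00033 diff 0.06515 sd 0.00121
scene top 55 0.06618 base 1350 0.00087 diff 0.06531 sd 0.00141
top top 0 nan base 1494 0.00075 diff nan sd nan
scene top 0 nan base 878 0.00119 diff nan sd nan
top top 136 0.09806 base 362 0.04928 diff 0.04879 sd 0.00121
top top 136 0.09806 base 1510 0.00078 diff 0.09728 sd 0.00121
scene top 78 0.09872 base 110 0.04998 diff 0.04874 sd 0.0014
scene top 78 0.09872 base 864 0.00114 diff 0.09759 sd 0.0014
top block0 505 0.049359849474373704
scene block0 208 0.04986024400723925
tip [ 0.5445199  -0.07698395] inlet [ 0.555376   -0.10319728] gap 0.028372412946078087 barb dir -69.39455220683917 tip->inlet -67.50339190146373
block y edge 21.672568579975604
elbow edges 20.649000046065257 -71.00379655179124 -68.16038511280516
block edges 21.314887908255447 -67.67853019931735 -68.19773452464027<stdin>:11: RuntimeWarning: Mean of empty slice.
  ret = ret.dtype.type(ret / rcount)
  ret = _var(a, axis=axis, dtype=dtype, out=out, ddof=ddof,
  arrmean = um.true_divide(arrmean, div, out=arrmean,
  ret = ret.dtype.type(ret / rcount)
```

```bash
python3 - <<'E'
from h import *
s=ctrl.get_state(); print(s['time'],s['position'],s['qd'].round(4),s['ft_force'])
ctrl.close_job()
E
```

```text
30.7 [ 0.56914803 -0.14700951  0.19341454] [ 0.004   0.0037  0.0035 -0.0046  0.0021  0.0005  0.0021] [0.2059992  0.41965342 0.42083751]
the job is handed in; nothing more can be done
```

I screwed the brass elbow into the port, turned its barb to the inlet, let go of it there and handed the job in at about 31 s. One check is too close to call: the collar height against the 2.8 mm limit.

**What I did:**
- **Finding the thread:** I rested the lugs on the lip with about 8 N. A brief peak of about 14 N came at first contact, under the 20 N limit. Turning clockwise, it gave way with the barb about 85–90° counter-clockwise of the inlet and sank 7.7 mm.
- **Screwing in:** I turned it on with contact forces of no more than about 7.5 N. The last joint was near its range limit, so I let go once in the thread, regripped half a turn round and finished the turn.

**Last checks:**
- **Barb direction:** The wrist image shows the barb facing the inlet barb, about 1–2° past straight and roughly 28 mm apart.
- **Collar height:** The cameras put the collar 2.5–2.8 mm above the lip, depending on how I corrected the depth. One estimate scaled from the block height came out higher, near 3.7 mm. The tool height put it near 2.2 mm while I was still pressing lightly. The seal is squeezed only a little, and the cameras cannot settle which side of the limit it is on.
- **Resistance:** I felt upward push from the seal, but no clear rise in turning torque.
- **Bystanders:** The arm was clear and at rest. I never went near the straight fitting or the purple look-alikes.

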